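# Stopper the flask and hold it ready over its display base

### The arm

A 7-joint arm with a two-finger parallel gripper is mounted at the origin on a cart in front of the work surface, level with it; the furniture and walls round the work are solid. World frame = base frame: x ahead of the robot, y to its left, z up, the work surface at z = 0. Lengths are in m, angles in rad, forces in N, time in s.
With the tool pointing down it reaches from about 0.4 to 0.85 m from the base axis. Payload 4.5 kg.
Tool frame: the origin (TCP) lies at the very end of the fingers, on their centre line; the grasp point (between the pads) lies 19 mm behind it (r.grip_depth is the z of the grasp point in the tool frame, in m); z points along the fingers, y is the line along which they close (so a half turn about z gives the same grasp; the last joint's range is limited). The gripper opens to 88 mm and grips with 3 to 60 N. Pads are 18 mm wide; open, the fingers measure 123 mm over their backs; the gripper's body (75 mm by 187 mm) begins 45 mm behind the grasp point.
Start: joints at [1.384, 0.689, -0.195, 1.565, 0.157, 0.902, -0.215], TCP at [0.137, -0.61, 0.239] pointing down, gripper open.
Joint ranges: [-3.01, 3.01], [-0.46, 2.08], [-1.47, 1.51], [0.13, 2.56], [-1, 4.14], [0.04, 2.09], [-2.66, 2.66]. Speed limits (rad/s): [2.57, 2.57, 3.14, 3.14, 3.14, 3.14, 3.14].

### API

Orientations are given as a unit quaternion [x, y, z, w].
In Python, from plant import r, sensors, ticket, snapshot, camera_params gives the robot as it stands (r), with the cameras as plain functions, the readings (sensors) and the job (ticket).
- The arm moves only by the tool steer_hand, called after "Request:" as name([rows], argument=value, ...), one row to a line, values as JSON. Schema: {"type":"object","properties":{"plan":{"type":"array","items":{"type":"object","properties":{"jaw":{"type":"number"},"tx":{"type":"number"},"ty":{"type":"number"},"tz":{"type":"number"},"ax":{"type":"number"},"ay":{"type":"number"},"az":{"type":"number"}},"additionalProperties":false,"required":["jaw"]},"minItems":1,"maxItems":10},"squeeze":{"type":"number"},"only":{"type":"string"},"quiet":{"type":"boolean"},"lines":{"type":"string"}},"required":["plan"],"additionalProperties":false}. plan is a list of rows, 1 to 10 of them, each an object with the fields jaw (the opening from 0.0 (shut) to 1.0 (fully open)), tx, ty, tz (the shift in m), ax, ay, az (a rotation vector in rad); a field left out counts as zero (the opening has to be given); each row is the pose to reach, as a shift and turn from the pose commanded when the call began, along the tool's axes at that moment; what a row does not reach only later rows make up. A row lasts 1/10 s, in which the tool goes at most 0.05 m and 0.15 rad, less where a joint would pass 70% of its speed; a pose out of reach is approached as far as the arm can. The fingers move at their own pace and stop on an object; squeeze is the grip in N (left out, the last holds). Time passes only in rows, so rows that do not move let the fingers close. The tool returns the time, the measured TCP pose, the force, the opening and the grip force at its end. only (a regular expression) keeps the lines of the reply that match it, lines (a string "A,B") keeps lines A to B, and quiet returns only ok. Input that does not fit is refused with a message, and nothing moves.
- sensors.get_state(): the state, without advancing time (a new reading comes with each control period).
- snapshot(name): name is "side" or "top" or "wrist"; returns the picture (420x560x3 uint8, red, green, blue); there is no depth.
- camera_params(name): a dict with "fx", "fy", "cx", "cy" (pixels), "rvec" (rotation vector, rad) and "tvec" (3), from world to camera coordinates, as OpenCV has them. Camera axes: x right, y down, z forward; pixel columns grow to the right and rows downward; lengths in m; the calibration is good to about 2 mm. The wrist camera is an equidistant fisheye: a pixel r from the principal point sees the ray r / f radians off the axis. A picture is of the moment at which its call begins: read the wrist's pose just before it. camera_params takes no time and is no camera call; for the wrist camera it gives the pose at the moment of the call.
- ticket.finish_job(): hands the job in; it is judged then, once.
The state is a dict: "clock": time; "q": joint angles; "qd": joint speeds; "joint_torque": joint torques, N m; "tool_pos": TCP position; "eef_rot": TCP orientation; "contact_force": force on the tool from outside, world axes, zero at the start; "moment": the same for the moment, N m; "opening": opening from 0.0 (shut) to 1.0 (fully open); "finger_force": force on a finger pad.
Only numpy, scipy, OpenCV 4.12 (cv2) and the standard library are available. Lean on these libraries where they do the work, as an engineer would, in place of code of your own. Each camera call takes 0.05 s, during which the arm holds its last target. There are 200 camera calls.

### The job

Put the loose-fitting stopper fully home in the neck of the green glass flask and let go of it, then pick the flask up, lift it over the row of mould, block and jar, and hold it upright over the recess of the pale wooden display base so that I can slip the felt in: centred, squared up with the recess, its foot about a centimetre above the top of the base. The flask must never touch the base, the things of the row must not be shoved aside or knocked over, and you finish still holding the flask there, with the stopper still in it.

Things in the scene. Friction and masses are not known exactly. Their poses are not given: they have to be found in the camera images.
- flask: Loose green glass flask standing on the marver, 125 mm tall, about 0.25 kg. Rectangular body 72 (its x) x 48 (its y) mm, 68 mm high, same after a half turn; sloping shoulder up to 79 mm; straight round neck of 33 mm outer diameter up to the rim at 125 mm. Open bore in the neck: 25 mm diameter, 46 mm deep. Origin: centre of the underside; z up the neck axis.
- stopper: Loose stopper, 58 mm tall, 0.04 kg: tapered cork plug 30 mm long (15 mm diameter at the tip, 21 at the top) under a dark wooden head, 28 mm diameter, 28 mm tall. Starts head up, plug loose in the hole of its stand, head resting on the stand. Origin: tip of the plug; z up through the head. Fully home the head rests on the flask's rim, origin 95 mm above the flask's origin.
- stopper_stand: Fixed wooden block 64 x 64 x 40 mm with a 26 mm hole in its top, 34 mm deep, which holds the stopper at the start. Origin: centre of the underside.
- display_base: Fixed pale wooden display base, 124 mm along its x, 100 mm along its y, 30 mm high. In the middle of its top a rectangular recess, 80 mm along x and 56 mm along y, 10 mm deep, made for the flask's foot. Origin: centre of the underside; z up.
- display_base_hole0 (a point): Centre of the recess's mouth, level with the top of the display base (30 mm above the marver); axes as the display base.
- graphite_block: Loose dark grey graphite block, 61 x 69 mm, 50 mm high; one of the row of three between the flask and the display base. Not to be shoved. Origin: centre of the underside.
- dip_mould: Loose black cast mould, 71 mm in diameter, 85 mm high; one of the row of three. Not to be shoved. Origin: centre of the underside.
- black_lid_jar: Loose glass jar of pink grains with a black lid, 62 mm in diameter, 87 mm high; one of the row of three. Not to be shoved. Origin: centre of the underside.

How it is judged:
On the way, in this order (a step that is already met when the one before it is completed fails the run):
1. the stopper is fully home in the neck of the standing flask, and let go (horizontal distance between stopper and flask below 0.006 m and z of stopper in the frame of flask between 0.09 and 0.099 m and height (world z) of flask below 0.005 m and contact force between the fingers and stopper below 0.1 N), for 0.2 s.
2. the flask is lifted to pass over the row: its foot higher than the tallest of the three (height (world z) of flask above 0.088 m), for 0.1 s.
At the end, for the whole second after the job is handed in: The fingers hold the flask still and upright (within 0.1 rad) over the display base, touching it nowhere: axis within 8 mm of the recess's centre, long side within 0.13 rad of the recess's, foot 3 to 18 mm above the top of the base, the stopper still home in the neck (within 4 mm) (horizontal distance between flask and display_base_hole0 below 0.008 m and z of flask in the frame of display_base_hole0 between 0.003 and 0.018 m and angle between the x axis of flask and the x axis of display_base, either way round below 0.13 rad and angle between flask's own z axis and vertical below 0.1 rad and linear speed of flask below 0.02 m/s and contact force between the fingers and flask above 0.5 N and contact force between flask and display_base below 0.05 N and horizontal distance between stopper and flask below 0.01 m and z of stopper in the frame of flask between 0.09 and 0.099 m); the arm keeps its last pose, push and grip.
It fails at once if the flask touches the display base (contact force between flask and display_base above 0.3 N).
It fails at once if a thing of the row is shoved more than 25 mm or knocked over (distance of any of graphite_block, dip_mould, black_lid_jar from where it was at the start of the episode above 0.025 m or angle between any of graphite_block, dip_mould, black_lid_jar's own z axis and vertical above 0.5 rad).
It also fails if it takes over 64 s, if anything falls off the work surface, if the arm or the gripper's body presses on something with over 40 N, if the wrist force passes 120 N, or if a joint passes its speed limit or range.

## Working session

There is one attempt and no reset: what is moved stays moved. The work goes in short steps, Python scripts to look and compute and a tool call to move; the robot and the scene stay as the last step left them, time stands still between calls to the robot, and variables do not carry over. Pictures are saved under pics/ and viewed, at most 10 in all, crops included, and the job is handed in when it is done.

```bash
ls; mkdir -p pics; python3 - <<'E'
from plant import r, sensors, ticket, snapshot, camera_params
import cv2
s=sensors.get_state(); print(s)
for n in ("side","top"):
    p=camera_params(n); print(n,p)
    cv2.imwrite(f"pics/{n}0.png",snapshot(n)[:,:,::-1])
print(r.grip_depth)
E
```

```text
pics
plant.py
{'clock': 0.0, 'q': array([ 1.38376497,  0.68999628, -0.19452331,  1.56628323,  0.15727549,
        0.90251203, -0.21509028]), 'qd': array([ 0.00010966,  0.00207049, -0.00101571,  0.00017564, -0.00029361,
       -0.00130883, -0.00074203]), 'joint_torque': array([ 5.52604183e-05, -5.27564728e+01, -1.26677178e+00, -1.53426343e+01,
       -5.26132027e-02,  6.54437259e-03,  2.00512777e-04]), 'tool_pos': array([ 0.13673029, -0.60923647,  0.2379188 ]), 'eef_rot': array([ 9.93905639e-01,  1.10230499e-01, -1.51529510e-04, -8.92092246e-04]), 'contact_force': array([ 0.81285796, -0.01799837, -0.38315053]), 'moment': array([0.01111203, 0.02452857, 0.01733612]), 'finger_force': 0.0, 'opening': 0.9975402725482362}
side {'fx': 500.1799203998588, 'fy': 500.1799203998588, 'cx': 263.0158701348015, 'cy': 216.27719958859123, 'rvec': array([ 0.18705936, -2.52024812,  1.69286004]), 'tvec': array([0.46300898, 0.05307467, 1.07901814])}
top {'fx': 466.97190554398355, 'fy': 466.97190554398355, 'cx': 283.5349966692689, 'cy': 219.61232301459046, 'rvec': array([ 2.14591368, -2.15277812,  0.18634243]), 'tvec': array([0.00328974, 0.44439412, 1.22846737])}
-0.0187
```

View pics/side0.png

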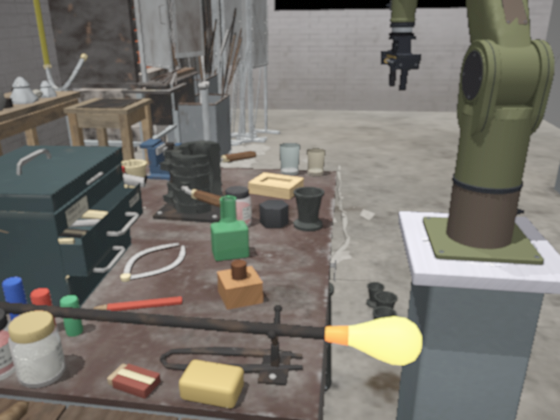

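View pics/top0.png

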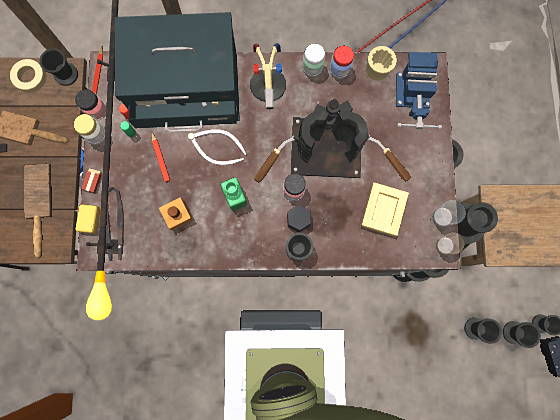

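Top view: the stand is at (174,214), flask at (233,193), jar at (294,187), block at (298,217), mould at (299,247) and base at (384,209). The side view shows the same things at (240,285), (230,235), (240,205), (273,213), (308,208) and (276,185).

```bash
cat > h.py <<'E'
import cv2,numpy as np
from plant import r, sensors, ticket, snapshot, camera_params
def ray(n,uv):
    p=camera_params(n);R=cv2.Rodrigues(p['rvec'])[0];c=-R.T@p['tvec']
    uv=np.atleast_2d(uv).astype(float)
    d=np.c_[(uv[:,0]-p['cx'])/p['fx'],(uv[:,1]-p['cy'])/p['fy'],np.ones(len(uv))]@R
    return c,d
def plane(n,uv,z):
    c,d=ray(n,uv); return c+d*((z-c[2])/d[:,2])[:,None]
def proj(n,X):
    p=camera_params(n);K=np.array([[p['fx'],0,p['cx']],[0,p['fy'],p['cy']],[0,0,1]])
    return cv2.projectPoints(np.atleast_2d(X).astype(float),p['rvec'],p['tvec'],K,None)[0][:,0]
E
python3 - <<'E'
from h import *
im=cv2.imread('pics/top0.png');hsv=cv2.cvtColor(im,cv2.COLOR_BGR2HSV)
def blob(n,im,lo,hi,roi):
    x0,y0,x1,y1=roi
    m=cv2.inRange(cv2.cvtColor(im,cv2.COLOR_BGR2HSV),lo,hi);k=np.zeros_like(m);k[y0:y1,x0:x1]=m[y0:y1,x0:x1]
    c=max(cv2.findContours(k,cv2.RETR_EXTERNAL,cv2.CHAIN_APPROX_NONE)[0],key=cv2.contourArea);return c
for nm,lo,hi,roi,z in [('stand',(5,100,80),(22,255,255),(150,190,200,240),.04),('flask',(50,80,40),(90,255,255),(210,170,255,215),.068),('base',(15,40,150),(35,255,255),(350,170,420,250),.03)]:
    c=blob('top',im,lo,hi,roi)
    P=plane('top',c[:,0],z)[:,:2].astype(np.float32)
    b=cv2.minAreaRect(P); print(nm,cv2.boundingRect(c),b)
a=cv2.resize(im[160:270,140:260],None,fx=5,fy=5,interpolation=cv2.INTER_CUBIC)
cv2.imwrite('pics/cropa.png',a)
a=cv2.resize(im[170:270,270:420],None,fx=5,fy=5,interpolation=cv2.INTER_CUBIC)
cv2.imwrite('pics/cropb.png',a)
E
```

```text
stand (159, 197, 34, 34) ((0.46018239855766296, 0.29190465807914734), (0.07393444329500198, 0.06776093691587448), 27.42728042602539)
flask (221, 178, 26, 33) ((0.5095232725143433, 0.13490000367164612), (0.08110770583152771, 0.04625415802001953), 23.44818687438965)
base (362, 182, 47, 54) ((0.47599563002586365, -0.27580326795578003), (0.10216733068227768, 0.12649832665920258), 72.86026763916016)
```

View pics/cropa.png

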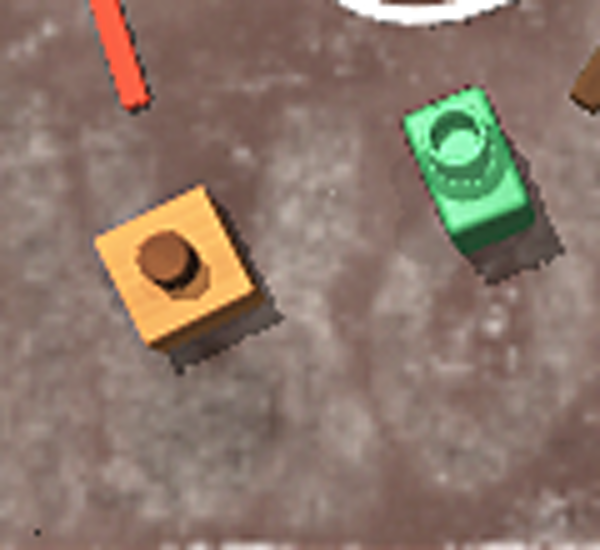

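View pics/cropb.png

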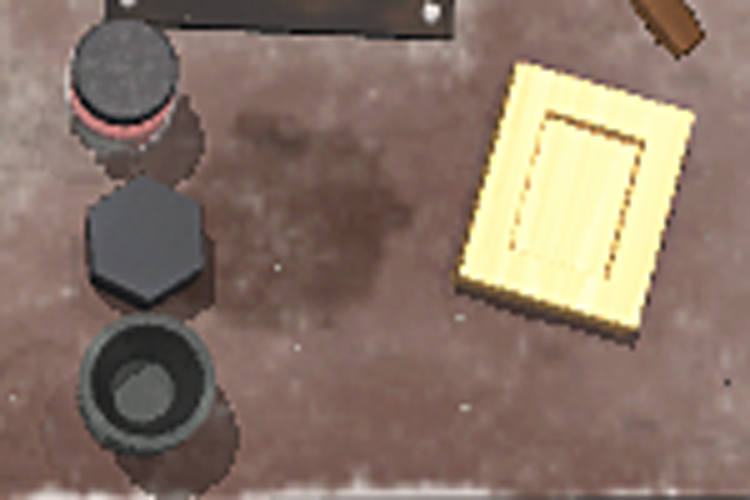

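The crops show the head top at (166,257) and stand corners (204,185), (95,240), (148,346), (256,292) in crop a. In the same crop the flask body-top corners are (403,122), (477,87), (533,203), (460,240) and the rim is at (458,138). In crop b the recess corners are (548,112), (643,145), (608,278), (512,250).

```bash
python3 - <<'E'
from h import *
A=lambda q:(np.array(q,float)+.5)/5-.5+[140,160]
B=lambda q:(np.array(q,float)+.5)/5-.5+[270,170]
def show(n,P):
    P=P[:,:2];e=np.diff(np.r_[P,P[:1]],axis=0)
    print(n,P.mean(0).round(4),'L',np.linalg.norm(e,axis=1).round(4),'ang',np.degrees(np.arctan2(e[:,1],e[:,0])).round(1))
show('stand',plane('top',A([(204,185),(95,240),(148,346),(256,292)]),.04))
show('flask body',plane('top',A([(403,122),(477,87),(533,203),(460,240)]),.068))
show('recess',plane('top',B([(548,112),(643,145),(608,278),(512,250)]),.03))
show('base',plane('top',B([(518,62),(694,115),(637,328),(460,272)]),.03))
print('head',plane('top',A((166,257)),.068),'rim',plane('top',A((458,138)),.125))
print('jar',plane('top',B((124,73)),.087),'mould',plane('top',B((147,382)),.085),'block',plane('top',B((145,238)),.05))
# side view: neck and head
im=cv2.imread('pics/side0.png')
cv2.imwrite('pics/crops.png',cv2.resize(im[160:310,190:340],None,fx=4,fy=4,interpolation=cv2.INTER_CUBIC))
print('cam',[ray(n,(0,0))[0] for n in('side','top')])
from scipy.spatial.transform import Rotation as R
print(R.from_quat(sensors.get_state()['eef_rot']).as_matrix().round(3))
E
```

```text
stand [0.4628 0.2942] L [0.0649 0.0651 0.0638 0.0656] ang [ 117.6 -152.3  -62.8   26.7]
flask body [0.5131 0.1355] L [0.0434 0.0699 0.0431 0.0709] ang [ -63.9 -154.3  117.4   26. ]
recess [ 0.4746 -0.2763] L [0.0549 0.077  0.0542 0.08  ] ang [-109.7  163.2   73.4  -16.3]
base [ 0.4759 -0.2761] L [0.1008 0.1235 0.1003 0.1223] ang [-107.3  162.8   72.1  -17. ]
head [[0.46258613 0.29342332 0.068     ]] rim [[0.51351632 0.13563309 0.125     ]]
jar [[ 0.53014383 -0.02606977  0.087     ]] mould [[ 0.36771512 -0.03666853  0.085     ]] block [[ 0.44842913 -0.03816113  0.05      ]]
cam [array([0.29690043, 1.03887909, 0.46266053]), array([0.24996001, 0.0253512 , 1.28199311])]
[[ 0.976  0.219 -0.   ]
 [ 0.219 -0.976  0.002]
 [-0.    -0.002 -1.   ]]
```

View pics/crops.png

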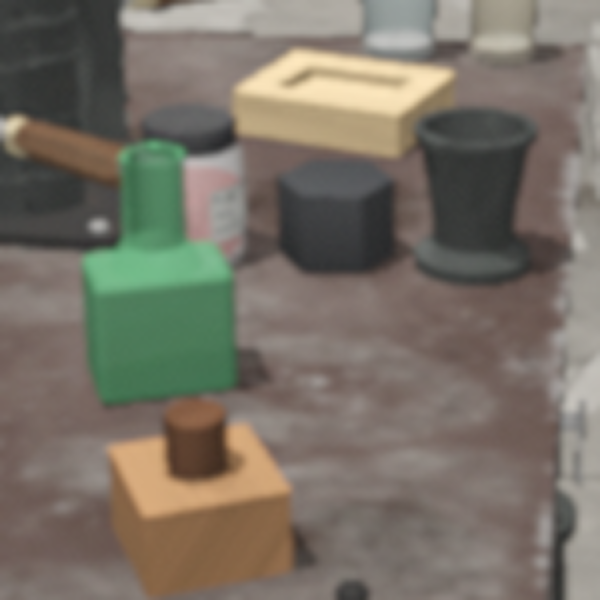

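Crop s shows the rim at (153,149), the head top at (196,408) and the row standing clear. These agree with the top view, so next comes the move helper, a cross-check with the side view and a check on the overhead pipe.

```bash
cat > go.py <<'E'
# usage: go.py x y z yaw_deg (of tool x axis) -> delta in tool axes, tool straight down
import sys,numpy as np
from plant import r, sensors, ticket, snapshot, camera_params
from scipy.spatial.transform import Rotation as R
s=sensors.get_state();T=R.from_quat(s['eef_rot']);x,y,z,a=map(float,sys.argv[1:5])
d=T.inv().apply(np.array([x,y,z])-s['tool_pos'])
c=np.cos(np.radians(a));n=np.sin(np.radians(a))
G=R.from_matrix(np.array([[c,n,0],[n,-c,0],[0,0,-1]]))
print('delta',d.round(4),'rot',(T.inv()*G).as_rotvec().round(3),'dist',np.linalg.norm(d).round(3),'q',s['q'].round(2),'pos',s['tool_pos'].round(4))
E
python3 - <<'E'
from h import *
S=lambda q:(np.array(q,float)+.5)/4-.5+[190,160]
def tri(a,b):
    c1,d1=ray('top',a);c2,d2=ray('side',b);d1=d1[0];d2=d2[0]
    t=np.linalg.lstsq(np.c_[d1,-d2],c2-c1,rcond=None)[0];p,q=c1+t[0]*d1,c2+t[1]*d2
    return ((p+q)/2).round(4),np.linalg.norm(p-q).round(4)
A=lambda q:(np.array(q,float)+.5)/5-.5+[140,160]
print('rim',tri(A((458,138)),S((153,149))),'head',tri(A((166,257)),S((196,408))))
print('torch',tri((98,300),(395,340)),'pipe end',tri((102,268),(335,333)))
E
python3 go.py 0.40 -0.35 0.24 40
```

```text
rim (array([0.5142, 0.1356, 0.1275]), np.float64(0.0025)) head (array([0.4629, 0.2933, 0.069 ]), np.float64(0.001))
torch (array([0.2255, 0.4774, 0.0658]), np.float64(0.0149)) pipe end (array([0.3049, 0.4712, 0.0652]), np.float64(0.0187))
delta [ 0.3137 -0.1953 -0.0017] rot [-0.002 -0.    -0.477] dist 0.37 q [ 1.38  0.69 -0.19  1.57  0.16  0.9  -0.22] pos [ 0.1367 -0.6093  0.238 ]
```

Request:
steer_hand([
  {"jaw": 1, "tx": 0.04, "ty": -0.025, "az": -0.06},
  {"jaw": 1, "tx": 0.08, "ty": -0.05, "az": -0.12},
  {"jaw": 1, "tx": 0.12, "ty": -0.075, "az": -0.18},
  {"jaw": 1, "tx": 0.16, "ty": -0.10, "az": -0.24},
  {"jaw": 1, "tx": 0.2, "ty": -0.125, "az": -0.3},
  {"jaw": 1, "tx": 0.24, "ty": -0.15, "az": -0.36},
  {"jaw": 1, "tx": 0.28, "ty": -0.175, "az": -0.42},
  {"jaw": 1, "tx": 0.314, "ty": -0.195, "az": -0.477},
  {"jaw": 1, "tx": 0.314, "ty": -0.195, "az": -0.477},
])

```text
clock: 1.0
tool_pos: [0.406, -0.3451, 0.2389]
eef_rot: [0.938, 0.347, 0.002, -0.001]
contact_force: [-0.4, -0.1, 0.3]
opening: 0.999
finger_force: 0.0
```

```bash
python3 go.py 0.45 0.0 0.22 62
```

```text
delta [ 0.2582 -0.233   0.0202] rot [ 0.001 -0.005 -0.372] dist 0.348 q [ 0.81  0.58 -0.31  1.84  0.24  0.76 -0.48] pos [ 0.406  -0.3451  0.2389]
```

Request:
steer_hand([
  {"jaw": 1, "tx": 0.032, "ty": -0.029, "az": -0.05},
  {"jaw": 1, "tx": 0.064, "ty": -0.058, "az": -0.1},
  {"jaw": 1, "tx": 0.096, "ty": -0.087, "az": -0.15},
  {"jaw": 1, "tx": 0.128, "ty": -0.116, "az": -0.2},
  {"jaw": 1, "tx": 0.16, "ty": -0.145, "tz": 0.01, "az": -0.25},
  {"jaw": 1, "tx": 0.192, "ty": -0.174, "tz": 0.02, "az": -0.3},
  {"jaw": 1, "tx": 0.224, "ty": -0.203, "tz": 0.02, "az": -0.35},
  {"jaw": 1, "tx": 0.258, "ty": -0.233, "tz": 0.02, "az": -0.372},
  {"jaw": 1, "tx": 0.258, "ty": -0.233, "tz": 0.02, "az": -0.372},
])

```text
clock: 1.9
tool_pos: [0.4498, 0.0003, 0.219]
eef_rot: [0.858, 0.514, 0.002, -0.001]
contact_force: [0.2, -0.5, -0.3]
opening: 1.004
finger_force: 0.0
```

```bash
python3 go.py 0.4627 0.2935 0.16 83
```

```text
delta [ 0.2644 -0.1266  0.0602] rot [ 0.001 -0.005 -0.368] dist 0.299 q [ 0.14  0.52 -0.36  2.09  0.31  0.58 -0.93] pos [4.498e-01 3.000e-04 2.190e-01]
```

Request:
steer_hand([
  {"jaw": 1, "tx": 0.04, "ty": -0.018, "tz": 0.01, "az": -0.06},
  {"jaw": 1, "tx": 0.08, "ty": -0.037, "tz": 0.02, "az": -0.12},
  {"jaw": 1, "tx": 0.12, "ty": -0.056, "tz": 0.03, "az": -0.18},
  {"jaw": 1, "tx": 0.16, "ty": -0.075, "tz": 0.04, "az": -0.24},
  {"jaw": 1, "tx": 0.2, "ty": -0.094, "tz": 0.05, "az": -0.3},
  {"jaw": 1, "tx": 0.24, "ty": -0.114, "tz": 0.06, "az": -0.36},
  {"jaw": 1, "tx": 0.264, "ty": -0.127, "tz": 0.06, "ay": -0.005, "az": -0.368},
  {"jaw": 1, "tx": 0.264, "ty": -0.127, "tz": 0.06, "ay": -0.005, "az": -0.368},
  {"jaw": 1, "tx": 0.264, "ty": -0.127, "tz": 0.06, "ay": -0.005, "az": -0.368},
])

```text
clock: 2.8
tool_pos: [0.4642, 0.2848, 0.1582]
eef_rot: [0.753, 0.658, -0.003, 0.002]
contact_force: [-0.3, 0.1, 0.6]
opening: 0.999
finger_force: 0.0
```

```bash
python3 go.py 0.4627 0.2935 0.045 83; python3 - <<'E'
from h import *
p=camera_params('wrist');print(p)
cv2.imwrite('pics/w1.png',snapshot('wrist')[:,:,::-1])
E
```

```text
delta [ 0.0092 -0.0025  0.1132] rot [-0.001  0.007 -0.012] dist 0.114 q [-0.43  0.72 -0.35  1.88  0.41  0.62 -1.17] pos [0.4642 0.2848 0.1582]
{'fx': 325.19226210127806, 'fy': 325.19226210127806, 'cx': 285.6422452271595, 'cy': 204.4998854665498, 'rvec': array([-2.82210705,  0.18913664,  0.03081882]), 'tvec': array([-0.42216469,  0.30903997,  0.42025622])}
```

View pics/w1.png

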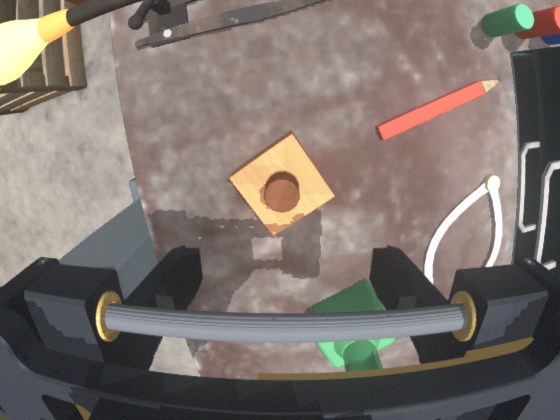

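The wrist view shows the stand at (282,185), with the stopper head's top at about (282,191), and the flask at (355,330). I'll cross-check the head position with the fisheye ray.

```bash
cat >> h.py <<'E'
def wray(uv,p):
    v=(np.array(uv,float)-[p['cx'],p['cy']])/p['fx'];t=np.linalg.norm(v)
    R=cv2.Rodrigues(np.array(p['rvec']))[0]
    return -R.T@np.array(p['tvec']),np.r_[v/t*np.sin(t),np.cos(t)]@R
def wplane(uv,z,p):
    c,d=wray(uv,p);return c+d*((z-c[2])/d[2])
E
python3 - <<'E'
from h import *
im=cv2.imread('pics/w1.png');p=camera_params('wrist')
hsv=cv2.cvtColor(im,cv2.COLOR_BGR2HSV)[160:225,250:315]
m=((hsv[...,2]<135)&(hsv[...,1]>90)&(hsv[...,0]<20)).astype(np.uint8)
c=max(cv2.findContours(m,0,cv2.CHAIN_APPROX_NONE)[0],key=cv2.contourArea)
b=cv2.boundingRect(c);print(b[0]+250,b[1]+160,b[2:],'cen',cv2.minEnclosingCircle(c))
for uv in [(282,191),(282,195),(282,186)]: print(wplane(uv,.068,p))
E
python3 go.py 0.4627 0.2935 0.045 83
```

```text
265 172 (33, 17) cen ((31.0, 25.0), 16.278919219970703)
[0.46369039 0.29731541 0.068     ]
[0.4632558  0.29420227 0.068     ]
[0.46422907 0.30117696 0.068     ]
delta [ 0.0104 -0.0029  0.1133] rot [-0.001  0.007 -0.013] dist 0.114 q [-0.42  0.72 -0.35  1.88  0.41  0.62 -1.17] pos [0.4644 0.2837 0.1583]
```

Request:
steer_hand([
  {"jaw": 1, "tx": 0.011, "ty": -0.003, "tz": 0.03, "ay": 0.007, "az": -0.013},
  {"jaw": 1, "tx": 0.011, "ty": -0.003, "tz": 0.06, "ay": 0.007, "az": -0.013},
  {"jaw": 1, "tx": 0.011, "ty": -0.003, "tz": 0.08, "ay": 0.007, "az": -0.013},
  {"jaw": 1, "tx": 0.011, "ty": -0.003, "tz": 0.08, "ay": 0.007, "az": -0.013},
], squeeze=15)

```text
clock: 3.25
tool_pos: [0.4615, 0.2932, 0.0765]
eef_rot: [0.749, 0.662, -0.003, -0.0]
contact_force: [-0.4, 0.1, -0.2]
opening: 1.0
finger_force: 0.0
```

```bash
python3 go.py 0.463 0.2942 0.0445 83
```

```text
delta [0.0013 0.0014 0.032 ] rot [-0.004  0.004 -0.001] dist 0.032 q [-0.49  0.85 -0.27  1.92  0.48  0.45 -1.24] pos [0.4615 0.2932 0.0765]
```

Request:
steer_hand([
  {"jaw": 1, "tx": 0.001, "ty": 0.001, "tz": 0.02, "ay": 0.004},
  {"jaw": 1, "tx": 0.001, "ty": 0.001, "tz": 0.032, "ay": 0.004},
  {"jaw": 1, "tx": 0.001, "ty": 0.001, "tz": 0.032, "ay": 0.004},
], squeeze=15)

```text
clock: 3.55
tool_pos: [0.4633, 0.2964, 0.0461]
eef_rot: [0.749, 0.663, 0.001, -0.002]
contact_force: [0.2, 0.9, 0.6]
opening: 0.998
finger_force: 0.0
```

```bash
python3 go.py 0.463 0.2942 0.0445 83
```

```text
delta [-0.0022 -0.      0.0016] rot [-0.002 -0.004  0.001] dist 0.003 q [-0.51  0.9  -0.24  1.92  0.51  0.38 -1.26] pos [0.4633 0.2964 0.0461]
```

Request:
steer_hand([
  {"jaw": 0},
  {"jaw": 0},
  {"jaw": 0},
  {"jaw": 0},
  {"jaw": 0},
  {"jaw": 0},
  {"jaw": 0},
  {"jaw": 0},
], squeeze=15)

```text
clock: 4.35
tool_pos: [0.4634, 0.2979, 0.0466]
eef_rot: [0.748, 0.663, 0.002, -0.002]
contact_force: [0.3, 0.0, 1.1]
opening: 0.311
finger_force: 15.0
```

```bash
python3 go.py 0.463 0.2942 0.145 83
```

```text
delta [-0.0032 -0.     -0.0984] rot [-0.001 -0.006  0.002] dist 0.098 q [-0.51  0.9  -0.24  1.92  0.51  0.38 -1.26] pos [0.4634 0.2979 0.0466]
```

Grip opening of 0.311 is 27.4 mm, which matches the head. Next I lift.

Request:
steer_hand([
  {"jaw": 0, "tz": -0.03},
  {"jaw": 0, "tz": -0.06},
  {"jaw": 0, "tz": -0.1},
  {"jaw": 0, "tz": -0.145},
  {"jaw": 0, "tz": -0.145},
  {"jaw": 0, "tz": -0.145},
], squeeze=15)

```text
clock: 4.95
tool_pos: [0.4638, 0.297, 0.1923]
eef_rot: [0.748, 0.663, 0.003, -0.002]
contact_force: [0.2, -0.8, -0.9]
opening: 0.314
finger_force: 15.0
```

```bash
python3 go.py 0.5138 0.1356 0.19 83; python3 - <<'E'
from h import *
print(sensors.get_state()['tool_pos'],sensors.get_state()['opening'])
cv2.imwrite('pics/side1.png',snapshot('side')[:,:,::-1])
cv2.imwrite('pics/w2.png',snapshot('wrist')[:,:,::-1])
a=cv2.imread('pics/side1.png')[100:330,140:330]
b=cv2.imread('pics/w2.png')
a=cv2.resize(a,None,fx=2,fy=2,interpolation=cv2.INTER_CUBIC)
o=np.zeros((460,800,3),np.uint8);o[:,:380]=a;o[:420,380:800]=b[:,70:490];cv2.imwrite('pics/v2.png',o)
E
```

```text
delta [-0.1543  0.069   0.0013] rot [ 0.001 -0.007  0.002] dist 0.169 q [-0.41  0.67 -0.4   1.84  0.38  0.7  -1.15] pos [0.4638 0.297  0.1923]
[0.46384651 0.29700972 0.19234739] 0.3144602889815402
```

View pics/v2.png

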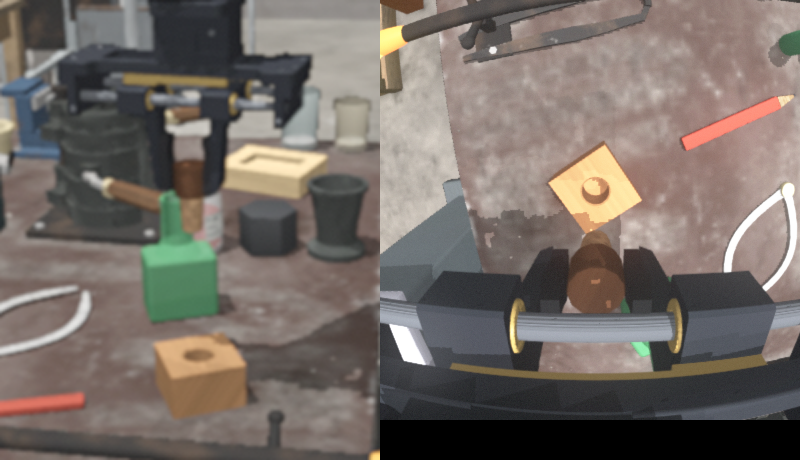

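The side half shows the stopper held upright at (190,178), plug partly behind the neck. The wrist half shows the head disc at about original pixel (286,285) and the tip at (286,238). I'll compute its offset from the tool.

```bash
python3 - <<'E'
from h import *
p=camera_params('wrist');c,d=wray((286,238),p);print('cam',c)
im=cv2.imread('pics/w2.png');g=im[225:320,250:325].astype(int)
hsv=cv2.cvtColor(im,cv2.COLOR_BGR2HSV)
for row in (250,260,270,280,290,300,308): print(row,[tuple(hsv[row,x]) [2] for x in range(250,325,3)])
print('col',[int(hsv[y,286,2]) for y in range(225,320,3)])
t=sensors.get_state()['tool_pos'];zt=t[2]
for n,uv,z in [('tip far edge',(286,232),zt-.0366),('top far',(286,247),zt+.0214),('top near',(286,310),zt+.0214),('l',(258,280),zt+.0214),('r',(314,280),zt+.0214)]:
    print(n,(wplane(uv,z,p)-t).round(4))
E
```

```text
cam [0.47264312 0.37338523 0.33714623]
250 [np.uint8(64), np.uint8(64), np.uint8(68), np.uint8(127), np.uint8(132), np.uint8(139), np.uint8(88), np.uint8(87), np.uint8(88), np.uint8(91), np.uint8(98), np.uint8(97), np.uint8(100), np.uint8(89), np.uint8(89), np.uint8(87), np.uint8(85), np.uint8(87), np.uint8(100), np.uint8(131), np.uint8(175), np.uint8(152), np.uint8(72), np.uint8(72), np.uint8(70)]
260 [np.uint8(53), np.uint8(56), np.uint8(58), np.uint8(98), np.uint8(74), np.uint8(76), np.uint8(76), np.uint8(77), np.uint8(83), np.uint8(84), np.uint8(89), np.uint8(84), np.uint8(82), np.uint8(85), np.uint8(98), np.uint8(81), np.uint8(80), np.uint8(81), np.uint8(77), np.uint8(76), np.uint8(84), np.uint8(114), np.uint8(61), np.uint8(60), np.uint8(65)]
270 [np.uint8(50), np.uint8(48), np.uint8(47), np.uint8(65), np.uint8(75), np.uint8(76), np.uint8(80), np.uint8(89), np.uint8(111), np.uint8(118), np.uint8(116), np.uint8(116), np.uint8(119), np.uint8(118), np.uint8(116), np.uint8(112), np.uint8(96), np.uint8(79), np.uint8(76), np.uint8(76), np.uint8(73), np.uint8(59), np.uint8(54), np.uint
[... 1127 characters left out ...]
uint8(49)]
308 [np.uint8(52), np.uint8(124), np.uint8(153), np.uint8(165), np.uint8(159), np.uint8(145), np.uint8(112), np.uint8(110), np.uint8(114), np.uint8(108), np.uint8(105), np.uint8(104), np.uint8(107), np.uint8(104), np.uint8(102), np.uint8(105), np.uint8(107), np.uint8(105), np.uint8(108), np.uint8(110), np.uint8(92), np.uint8(103), np.uint8(103), np.uint8(61), np.uint8(61)]
col [213, 215, 145, 129, 128, 141, 114, 93, 99, 99, 99, 93, 81, 82, 94, 119, 116, 113, 125, 170, 109, 112, 112, 107, 106, 108, 105, 104, 105, 101, 88, 142]
tip far edge [ 0.0008  0.003  -0.0366]
top far [0.0028 0.0196 0.0214]
top near [-0.0011 -0.013   0.0214]
l [-0.0115  0.0049  0.0214]
r [0.0133 0.0019 0.0214]
```

The stopper sits at tool + (0.001, −0.004), which agrees with where it was picked. So the tool target over the flask is (0.5127, 0.1396).

```bash
python3 go.py 0.5127 0.1396 0.195 83
```

```text
delta [-0.1494  0.0683 -0.0053] rot [-0.003 -0.004  0.002] dist 0.164 q [-0.41  0.68 -0.4   1.84  0.38  0.7  -1.14] pos [0.4627 0.2961 0.1904]
```

Request:
steer_hand([
  {"jaw": 0, "tx": -0.03, "ty": 0.014},
  {"jaw": 0, "tx": -0.06, "ty": 0.027},
  {"jaw": 0, "tx": -0.09, "ty": 0.041},
  {"jaw": 0, "tx": -0.12, "ty": 0.055},
  {"jaw": 0, "tx": -0.15, "ty": 0.069, "ax": -0.007},
  {"jaw": 0, "tx": -0.151, "ty": 0.069, "ax": -0.007},
  {"jaw": 0, "tx": -0.151, "ty": 0.069, "ax": -0.007},
  {"jaw": 0, "tx": -0.151, "ty": 0.069, "ax": -0.007},
])

```text
clock: 5.85
tool_pos: [0.513, 0.1402, 0.1899]
eef_rot: [0.748, 0.664, 0.004, -0.001]
contact_force: [-0.3, 1.0, 0.1]
opening: 0.314
finger_force: 15.0
```

```bash
python3 go.py 0.5127 0.1396 0.195 83
```

```text
delta [-0.0006 -0.0002 -0.0051] rot [ 0.004 -0.007  0.004] dist 0.005 q [-0.09  0.66 -0.42  1.9   0.42  0.67 -0.88] pos [0.513  0.1402 0.1899]
```

Request:
steer_hand([
  {"jaw": 0, "tx": -0.0005, "tz": 0.02, "ax": 0.004, "ay": -0.007},
  {"jaw": 0, "tx": -0.0005, "tz": 0.035, "ax": 0.004, "ay": -0.007},
  {"jaw": 0, "tx": -0.0005, "tz": 0.045, "ax": 0.004, "ay": -0.007},
  {"jaw": 0, "tx": -0.0005, "tz": 0.045, "ax": 0.004, "ay": -0.007},
])

```text
clock: 6.25
tool_pos: [0.5129, 0.1395, 0.1444]
eef_rot: [0.747, 0.664, -0.001, 0.0]
contact_force: [-0.8, 0.2, -0.2]
opening: 0.313
finger_force: 15.0
```

```bash
python3 go.py 0.5127 0.1396 0.1316 83; python3 - <<'E'
from h import *
print(sensors.get_state()['contact_force'])
a=cv2.resize(snapshot('side')[150:270,190:300,::-1],None,fx=4,fy=4,interpolation=cv2.INTER_CUBIC)
p=camera_params('wrist');b=snapshot('wrist')[200:400,200:380,::-1]
b=cv2.resize(b,None,fx=2,fy=2)
o=np.zeros((480,800,3),np.uint8);o[:,:440]=a;o[:400,440:]=b;cv2.imwrite('pics/v3.png',o)
E
```

```text
delta [ 0.0001 -0.0002  0.0128] rot [-0.001  0.002  0.004] dist 0.013 q [-0.13  0.73 -0.37  1.93  0.47  0.57 -0.93] pos [0.5129 0.1395 0.1444]
[-0.83186312  0.2425687  -0.22731855]
```

View pics/v3.png

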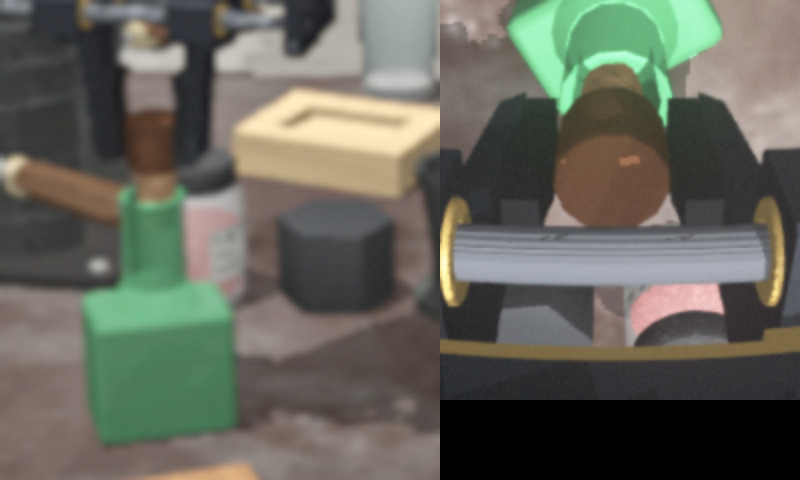

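The side half shows the plug in the neck at (152,185). The wrist half shows it centred in the bore at (612,75), with no contact force. I go home with it and let go.

Request:
steer_hand([
  {"jaw": 0, "tz": 0.007},
  {"jaw": 0, "tz": 0.012},
  {"jaw": 0, "tz": 0.012},
  {"jaw": 0, "tz": 0.012},
])

```text
clock: 6.75
tool_pos: [0.5141, 0.1386, 0.1336]
eef_rot: [0.748, 0.663, 0.0, 0.001]
contact_force: [0.1, 0.3, -0.0]
opening: 0.318
finger_force: 15.0
```

```bash
python3 go.py 0.5127 0.1396 0.1316 83; python3 -c "
from plant import r, sensors, ticket, snapshot, camera_params;print(sensors.get_state()['contact_force'])"
```

```text
delta [ 0.0009 -0.0016  0.002 ] rot [0.002 0.001 0.002] dist 0.003 q [-0.13  0.75 -0.36  1.94  0.48  0.54 -0.94] pos [0.5141 0.1386 0.1336]
[ 0.11056974  0.28129661 -0.00723784]
```

Request:
steer_hand([
  {"jaw": 0.45},
  {"jaw": 0.6},
  {"jaw": 0.8},
  {"jaw": 1},
  {"jaw": 1},
])

```text
clock: 7.25
tool_pos: [0.5142, 0.1386, 0.1337]
eef_rot: [0.748, 0.663, 0.0, 0.001]
contact_force: [-0.3, -0.7, 0.8]
opening: 0.74
finger_force: 0.0
```

```bash
python3 go.py 0.5127 0.1366 0.097 83
```

```text
delta [-0.0021 -0.0013  0.0367] rot [0.002 0.001 0.002] dist 0.037 q [-0.13  0.74 -0.36  1.94  0.48  0.54 -0.94] pos [0.5142 0.1386 0.1337]
```

Request:
steer_hand([
  {"jaw": 1},
  {"jaw": 1},
])

```text
clock: 7.45
tool_pos: [0.5141, 0.1386, 0.1337]
eef_rot: [0.748, 0.663, 0.0, 0.001]
contact_force: [-0.3, 0.3, -0.2]
opening: 0.925
finger_force: 0.0
```

```bash
python3 - <<'E'
from h import *
X=np.array([.5138,.1356,0])
P=proj('side',np.array([X+[0,0,z] for z in(.079,.125,.153)]));print(P)
im=cv2.cvtColor(snapshot('side'),cv2.COLOR_RGB2HSV);cv2.imwrite('pics/s4.png',snapshot('side')[:,:,::-1])
u=int(round(P[1,0]))
for v in range(170,206): print(v,[im[v,x].tolist() for x in(u-3,u,u+3)])
p=camera_params('wrist');print(sensors.get_state()['tool_pos']);cv2.imwrite('pics/w4.png',snapshot('wrist')[:,:,::-1])
E
```

```text
[[229.70293792 219.75253794]
 [228.78307774 198.19248516]
 [228.20713617 184.69333512]]
170 [[8, 34, 144], [8, 32, 142], [9, 33, 145]]
171 [[9, 30, 145], [8, 32, 144], [8, 31, 148]]
172 [[10, 32, 144], [9, 30, 144], [9, 33, 148]]
173 [[8, 32, 143], [8, 32, 145], [8, 31, 147]]
174 [[9, 34, 143], [9, 30, 145], [9, 29, 148]]
175 [[8, 32, 142], [9, 30, 145], [9, 29, 148]]
176 [[9, 34, 142], [8, 34, 144], [8, 31, 149]]
177 [[11, 36, 142], [8, 34, 143], [8, 31, 146]]
178 [[11, 36, 142], [9, 34, 142], [9, 33, 145]]
179 [[9, 37, 139], [9, 35, 139], [8, 32, 142]]
180 [[8, 36, 134], [8, 36, 135], [9, 35, 138]]
181 [[8, 43, 129], [9, 40, 129], [9, 36, 133]]
182 [[10, 57, 125], [10, 50, 118], [9, 43, 125]]
183 [[10, 80, 112], [10, 78, 98], [10, 60, 110]]
184 [[11, 108, 92], [12, 117, 85], [10, 95, 94]]
185 [[11, 123, 85], [11, 125, 86], [11, 126, 85]]
186 [[11, 125, 88], [12, 125, 88], [12, 128, 82]]
187 [[11, 123, 89], [11, 123, 87], [11, 124, 80]]
[... 234 characters left out ...]
, [12, 122, 75]]
193 [[11, 122, 96], [11, 122, 86], [11, 126, 75]]
194 [[12, 123, 95], [11, 125, 86], [12, 129, 75]]
195 [[11, 123, 95], [12, 123, 85], [10, 122, 75]]
196 [[12, 125, 94], [12, 124, 84], [10, 122, 73]]
197 [[11, 123, 93], [11, 126, 83], [13, 119, 75]]
198 [[12, 123, 95], [12, 120, 89], [28, 78, 85]]
199 [[25, 84, 106], [22, 85, 108], [49, 74, 127]]
200 [[52, 70, 150], [45, 69, 144], [60, 70, 149]]
201 [[65, 81, 171], [61, 73, 161], [65, 87, 140]]
202 [[67, 94, 152], [66, 92, 144], [68, 97, 121]]
203 [[67, 97, 134], [67, 96, 128], [68, 97, 116]]
204 [[67, 93, 134], [67, 96, 127], [67, 98, 117]]
205 [[66, 93, 135], [66, 94, 127], [67, 96, 117]]
[0.51412768 0.13861933 0.13366207]
```

The head spans rows 183–199 with no cork showing, so it sits on the rim: home. Next is the neck grasp.

Request:
steer_hand([
  {"jaw": 1, "tx": -0.003, "tz": 0.015},
  {"jaw": 1, "tx": -0.003, "tz": 0.03},
  {"jaw": 1, "tx": -0.003, "tz": 0.036},
  {"jaw": 1, "tx": -0.003, "tz": 0.036},
  {"jaw": 1, "tx": -0.003, "tz": 0.036},
])

```text
clock: 8.1
tool_pos: [0.514, 0.1358, 0.098]
eef_rot: [0.748, 0.663, 0.001, 0.001]
contact_force: [-0.2, 0.2, 0.3]
opening: 0.999
finger_force: 0.0
```

```bash
python3 go.py 0.5138 0.1356 0.097 83
```

```text
delta [-0.0003 -0.0002  0.001 ] rot [0.002 0.001 0.002] dist 0.001 q [-0.16  0.8  -0.31  1.96  0.52  0.46 -0.98] pos [0.514  0.1358 0.098 ]
```

Request:
steer_hand([
  {"jaw": 0},
  {"jaw": 0},
  {"jaw": 0},
  {"jaw": 0},
  {"jaw": 0},
  {"jaw": 0},
  {"jaw": 0},
  {"jaw": 0},
], squeeze=35)

```text
clock: 8.9
tool_pos: [0.514, 0.1356, 0.0977]
eef_rot: [0.748, 0.663, 0.001, 0.001]
contact_force: [1.0, -0.3, 0.1]
opening: 0.366
finger_force: 35.0
```

```bash
python3 go.py 0.514 0.1358 0.23 83
```

```text
delta [ 1.000e-04  3.000e-04 -1.323e-01] rot [0.002 0.001 0.002] dist 0.132 q [-0.16  0.8  -0.31  1.96  0.52  0.46 -0.98] pos [0.514  0.1356 0.0977]
```

Opening 0.366 is 32 mm, which is the neck. I lift the foot to about 0.13 m.

Request:
steer_hand([
  {"jaw": 0, "tz": -0.015},
  {"jaw": 0, "tz": -0.04},
  {"jaw": 0, "tz": -0.07},
  {"jaw": 0, "tz": -0.1},
  {"jaw": 0, "tz": -0.13},
  {"jaw": 0, "tz": -0.13},
  {"jaw": 0, "tz": -0.13},
  {"jaw": 0, "tz": -0.13},
], squeeze=35)

```text
clock: 9.7
tool_pos: [0.5124, 0.135, 0.2261]
eef_rot: [0.748, 0.663, -0.001, 0.001]
contact_force: [-0.8, -0.3, -3.6]
opening: 0.364
finger_force: 35.0
```

```bash
python3 go.py 0.475 -0.277 0.23 40; python3 - <<'E'
from h import *
a=snapshot('side')[90:330,150:350,::-1]
a=cv2.resize(a,None,fx=2,fy=2,interpolation=cv2.INTER_CUBIC)
p=camera_params('wrist');b=snapshot('wrist')[:,80:480,::-1]
o=np.zeros((480,800,3),np.uint8);o[:,:400]=a;o[:420,400:]=b;cv2.imwrite('pics/v5.png',o)
E
```

```text
delta [-0.4135  0.0121 -0.0028] rot [0.    0.003 0.753] dist 0.414 q [-0.06  0.61 -0.46  1.86  0.38  0.76 -0.85] pos [0.5124 0.135  0.2261]
```

View pics/v5.png

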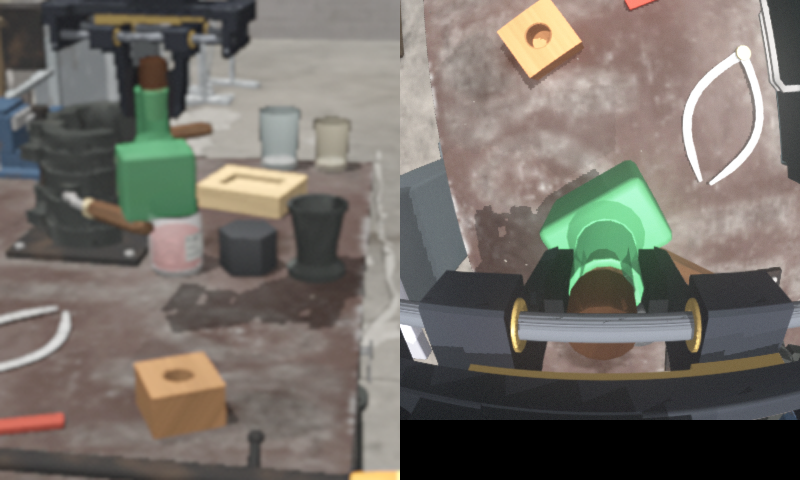

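Flask and stopper hang upright from the neck: flask at (155,180) in the side half and (605,225) in the wrist half, stopper seated. I carry it along a path pulled toward the robot, clear of the cast tool.

```bash
python3 go.py 0.44 -0.07 0.235 62
```

```text
delta [-0.2125 -0.0475 -0.0083] rot [-0.     0.003  0.369] dist 0.218 q [-0.06  0.61 -0.46  1.86  0.38  0.76 -0.85] pos [0.5126 0.1352 0.2261]
```

Request:
steer_hand([
  {"jaw": 0, "tx": -0.01, "ty": -0.01, "tz": -0.004, "az": 0.03},
  {"jaw": 0, "tx": -0.035, "ty": -0.03, "tz": -0.008, "az": 0.08},
  {"jaw": 0, "tx": -0.065, "ty": -0.04, "tz": -0.008, "az": 0.14},
  {"jaw": 0, "tx": -0.1, "ty": -0.0475, "tz": -0.008, "az": 0.2},
  {"jaw": 0, "tx": -0.135, "ty": -0.0475, "tz": -0.008, "az": 0.25},
  {"jaw": 0, "tx": -0.17, "ty": -0.0475, "tz": -0.008, "az": 0.31},
  {"jaw": 0, "tx": -0.195, "ty": -0.0475, "tz": -0.008, "az": 0.35},
  {"jaw": 0, "tx": -0.2125, "ty": -0.0475, "tz": -0.008, "az": 0.369},
  {"jaw": 0, "tx": -0.2125, "ty": -0.0475, "tz": -0.008, "az": 0.369},
])

```text
clock: 10.7
tool_pos: [0.4398, -0.0724, 0.2348]
eef_rot: [0.859, 0.513, -0.001, 0.001]
contact_force: [0.3, 0.6, -2.6]
opening: 0.365
finger_force: 35.0
```

```bash
python3 go.py 0.475 -0.2765 0.235 40
```

```text
delta [-0.163   0.1278  0.0003] rot [0.001 0.003 0.379] dist 0.207 q [ 0.32  0.49 -0.39  2.08  0.31  0.63 -0.77] pos [ 0.4398 -0.0724  0.2348]
```

Request:
steer_hand([
  {"jaw": 0, "tx": -0.01, "ty": 0.008, "az": 0.03},
  {"jaw": 0, "tx": -0.035, "ty": 0.027, "az": 0.08},
  {"jaw": 0, "tx": -0.065, "ty": 0.051, "az": 0.14},
  {"jaw": 0, "tx": -0.095, "ty": 0.074, "az": 0.2},
  {"jaw": 0, "tx": -0.125, "ty": 0.098, "az": 0.26},
  {"jaw": 0, "tx": -0.15, "ty": 0.118, "az": 0.33},
  {"jaw": 0, "tx": -0.163, "ty": 0.128, "az": 0.379},
  {"jaw": 0, "tx": -0.163, "ty": 0.128, "az": 0.379},
  {"jaw": 0, "tx": -0.163, "ty": 0.128, "az": 0.379},
])

```text
clock: 11.6
tool_pos: [0.4775, -0.2714, 0.2357]
eef_rot: [0.938, 0.346, 0.001, -0.0]
contact_force: [0.5, 1.1, -2.7]
opening: 0.368
finger_force: 35.0
```

Request:
steer_hand([
  {"jaw": 0},
  {"jaw": 0},
])

```text
clock: 11.8
tool_pos: [0.4776, -0.2716, 0.2362]
eef_rot: [0.938, 0.346, 0.001, 0.0]
contact_force: [-0.0, -0.3, -3.3]
opening: 0.362
finger_force: 35.0
```

```bash
python3 go.py 0.475 -0.2765 0.16 40; python3 - <<'E'
from h import *
s=sensors.get_state();cv2.imwrite('pics/side6.png',snapshot('side')[:,:,::-1])
p=camera_params('wrist');b=snapshot('wrist')[:,:,::-1];cv2.imwrite('pics/w6.png',b)
np.savez('w6.npz',rvec=p['rvec'],tvec=p['tvec'],tool=s['tool_pos'])
o=np.zeros((500,800,3),np.uint8);o[:420,:400]=b[:,80:480];a=cv2.imread('pics/side6.png')[90:340,180:380];o[:,400:]=cv2.resize(a,(400,500));cv2.imwrite('pics/v6.png',o)
E
```

```text
delta [-0.0052  0.002   0.0762] rot [ 0.001 -0.001  0.008] dist 0.076 q [ 0.61  0.6  -0.29  1.8   0.23  0.78 -0.66] pos [ 0.4776 -0.2716  0.2362]
```

View pics/v6.png

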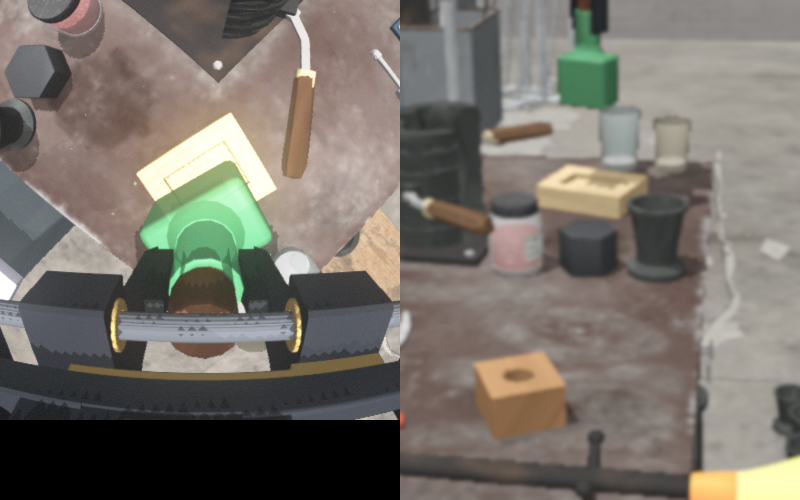

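The wrist half shows the base's corners at (232,113), (137,175) and (275,188), with the flask's far edge running (148,208)–(233,160), parallel to it. The side half shows the row undisturbed. Now I measure the remaining offsets numerically.

```bash
python3 - <<'E'
from h import *
f=np.load('w6.npz');p=dict(camera_params('wrist'));p['rvec']=f['rvec'];p['tvec']=f['tvec'];t=f['tool']
im=cv2.imread('pics/w6.png');hsv=cv2.cvtColor(im,cv2.COLOR_BGR2HSV)
g=cv2.inRange(hsv,(50,60,40),(90,255,255));g[290:]=0
c=max(cv2.findContours(g,0,cv2.CHAIN_APPROX_NONE)[0],key=cv2.contourArea)
ap=cv2.approxPolyDP(cv2.convexHull(c),4,True)[:,0];print('green poly',ap.tolist())
zf=t[2]-.0977
for a in ap: print(a,'foot',wplane(a,zf,p)[:2].round(4),'top',wplane(a,zf+.068,p)[:2].round(4))
b=cv2.inRange(hsv,(15,25,150),(35,255,255));b[230:]=0
c2=max(cv2.findContours(b,0,cv2.CHAIN_APPROX_NONE)[0],key=cv2.contourArea)
bp=cv2.approxPolyDP(cv2.convexHull(c2),4,True)[:,0]
P=[]
for a in bp: P.append(wplane(a,.03,p)[:2]);print('base',a,P[-1].round(4))
def edges(Q):
    Q=np.array(Q);e=np.diff(np.r_[Q,Q[:1]],axis=0);print(np.c_[np.linalg.norm(e,axis=1).round(4),np.degrees(np.arctan2(e[:,1],e[:,0])).round(1)].tolist())
edges(P);edges([wplane(a,zf,p)[:2] for a in ap])
E
```

```text
green poly [[317, 177], [351, 231], [324, 289], [248, 289], [220, 236], [231, 210]]
[317 177] foot [ 0.5114 -0.2754] top [ 0.5186 -0.2603]
[351 231] foot [ 0.4962 -0.3272] top [ 0.5076 -0.2976]
[324 289] foot [ 0.4411 -0.3481] top [ 0.4679 -0.3127]
[248 289] foot [ 0.3977 -0.2968] top [ 0.4365 -0.2757]
[220 236] foot [ 0.4229 -0.2478] top [ 0.4547 -0.2404]
[231 210] foot [ 0.447  -0.2411] top [ 0.4721 -0.2356]
base [216 173] [ 0.4305 -0.2101]
base [284 120] [ 0.5242 -0.2308]
base [308 111] [ 0.5484 -0.2439]
base [347 137] [ 0.5554 -0.2947]
base [362 162] [ 0.5462 -0.3265]
base [368 195] [ 0.5231 -0.3586]
base [360 223] [ 0.4924 -0.3755]
base [352 228] [ 0.4816 -0.3725]
base [234 201] [ 0.4179 -0.2461]
[[0.0959, -12.4], [0.0276, -28.5], [0.0513, -82.2], [0.0331, -106.2], [0.0395, -125.7], [0.0351, -151.2], [0.0112, 164.3], [0.1415, 116.7], [0.0381, 70.7]]
[[0.0539, -106.4], [0.0589, -159.2], [0.0672, 130.3], [0.0552, 62.8], [0.025, 15.4], [0.073, -28.0]]
```

```bash
python3 - <<'E'
from h import *
f=np.load('w6.npz');p=dict(camera_params('wrist'));p['rvec']=f['rvec'];p['tvec']=f['tvec'];t=f['tool'];zf=t[2]-.0977
im=cv2.imread('pics/w6.png');hsv=cv2.cvtColor(im,cv2.COLOR_BGR2HSV)
g=cv2.inRange(hsv,(50,60,40),(90,255,255))>0
L=(im.max(2)>185)&(hsv[...,0]<40)&~g
def line(n,pts,z):
    Q=np.array([wplane(a,z,p)[:2] for a in pts])
    for _ in range(3):
        m=Q.mean(0);d=np.linalg.svd(Q-m)[2][0];e=np.abs((Q-m)@[-d[1],d[0]]);Q=Q[e<=max(2*np.median(e),.0008)]
    a=(np.degrees(np.arctan2(d[1],d[0]))+90)%180-90
    print(n,len(Q),'mid',m.round(4),'ang',a.round(1),'rms',np.sqrt((e**2).mean()).round(5));return m,d
def x(a,b):
    s=np.linalg.solve(np.c_[a[1],-b[1]],b[0]-a[0]);return a[0]+s[0]*a[1]
fl=line('flask long/short L',[(u,np.argmax(g[:,u])) for u in range(240,302,2)],zf)
fr=line('flask R',[(np.where(g[v,:400])[0].max(),v) for v in range(182,226,2)],zf)
c=x(fl,fr)
bl=line('base L',[(u,60+np.argmax(L[60:,u])) for u in range(226,300,2)],.03)
br=line('base R',[(np.where(L[v,:375])[0].max(),v) for v in range(124,182,2)],.03)
cb=x(bl,br);print('flask foot corner',c,'base far corner',cb)
for al in(-17,):
    a=np.radians(al);X=np.array([np.cos(a),np.sin(a)]);Y=np.array([-X[1],X[0]])
    print('flask centre',c-.036*X-.024*Y,c-.036*X+.024*Y,'base centre',cb-.062*X-.05*Y,cb-.062*X+.05*Y,'tool',t)
E
```

```text
flask long/short L 22 mid [ 0.4786 -0.2613] ang -23.8 rms 0.00056
flask R 22 mid [ 0.5052 -0.3008] ang 72.0 rms 0.00024
base L 29 mid [ 0.5001 -0.216 ] ang 11.0 rms 0.00819
base R 23 mid [ 0.5461 -0.3146] ang 81.9 rms 0.00727
flask foot corner [ 0.51313766 -0.27652455] base far corner [ 0.56173192 -0.20399324]
flask centre [ 0.47169377 -0.28895048] [ 0.48572761 -0.24304785] base centre [ 0.48782244 -0.23368144] [ 0.51705961 -0.13805096] tool [ 0.47756865 -0.27160903  0.23616086]
```

```bash
python3 - <<'E'
from h import *
f=np.load('w6.npz');p=dict(camera_params('wrist'));p['rvec']=f['rvec'];p['tvec']=f['tvec'];t=f['tool'];zf=t[2]-.0977
a=np.radians(-17);M=np.array([[np.cos(a),np.sin(a)],[-np.sin(a),np.cos(a)]])
for uv in [(313,160),(228,208),(350,232)]:
    for z in (zf,zf+.068): print(uv,z.round(3),'rel tool, base axes',(M@(wplane(uv,z,p)-t)[:2]).round(4))
for n,uv in [('base far',(312,113)),('base left',(217,175)),('base right',(355,188)),('recess far',(302,142)),('recess left',(245,179))]:
    w=wplane(uv,.03,p)[:2];print(n,w.round(4),'rel (.475,-.2763)',(M@(w-[.475,-.2763])).round(4))
print(cv2.cvtColor(cv2.imread('pics/w6.png'),cv2.COLOR_BGR2HSV)[150:200:3,300].tolist())
E
```

```text
(313, 160) 0.138 rel tool, base axes [0.0378 0.0192]
(313, 160) 0.206 rel tool, base axes [0.039  0.0322]
(228, 208) 0.138 rel tool, base axes [-0.0392  0.0229]
(228, 208) 0.206 rel tool, base axes [-0.0165  0.0348]
(350, 232) 0.138 rel tool, base axes [ 0.0329 -0.048 ]
(350, 232) 0.206 rel tool, base axes [ 0.0355 -0.0163]
base far [ 0.5496 -0.2486] rel (.475,-.2763) [0.0633 0.0483]
base left [ 0.4294 -0.2124] rel (.475,-.2763) [-0.0623  0.0478]
base right [ 0.519  -0.3411] rel (.475,-.2763) [ 0.0611 -0.0491]
recess far [ 0.5186 -0.2612] rel (.475,-.2763) [0.0373 0.0272]
recess left [ 0.4463 -0.2398] rel (.475,-.2763) [-0.0382  0.0265]
[[30, 12, 255], [30, 15, 255], [30, 13, 255], [30, 11, 255], [30, 16, 255], [39, 83, 175], [41, 83, 173], [42, 83, 175], [42, 83, 173], [43, 85, 171], [42, 79, 167], [47, 82, 177], [55, 80, 219], [59, 70, 236], [62, 66, 244], [64, 61, 249], [66, 63, 250]]
```

The base centre is confirmed at (0.475, −0.276). The flask sits about 1.5 mm off in y and −18.5° in yaw, so I make a small correction and come down.

```bash
python3 go.py 0.4754 -0.2750 0.1385 42
```

```text
delta [-0.0034  0.0004  0.0977] rot [ 0.002 -0.001 -0.028] dist 0.098 q [ 0.61  0.6  -0.29  1.8   0.23  0.78 -0.66] pos [ 0.4775 -0.2724  0.2362]
```

Request:
steer_hand([
  {"jaw": 0, "tx": -0.003, "tz": 0.01, "az": -0.028},
  {"jaw": 0, "tx": -0.003, "tz": 0.03, "az": -0.028},
  {"jaw": 0, "tx": -0.003, "tz": 0.05, "az": -0.028},
  {"jaw": 0, "tx": -0.003, "tz": 0.065, "az": -0.028},
  {"jaw": 0, "tx": -0.003, "tz": 0.078, "az": -0.028},
  {"jaw": 0, "tx": -0.003, "tz": 0.08, "az": -0.028},
  {"jaw": 0, "tx": -0.003, "tz": 0.08, "az": -0.028},
])

```text
clock: 12.6
tool_pos: [0.4749, -0.2755, 0.1556]
eef_rot: [0.934, 0.358, 0.0, 0.0]
contact_force: [0.2, -0.3, -2.0]
opening: 0.364
finger_force: 35.0
```

```bash
python3 go.py 0.4754 -0.2750 0.1385 42
```

```text
delta [ 0.0007 -0.      0.0171] rot [ 0.001 -0.    -0.002] dist 0.017 q [ 0.59  0.71 -0.25  1.87  0.3   0.59 -0.69] pos [ 0.4749 -0.2755  0.1556]
```

Request:
steer_hand([
  {"jaw": 0, "tz": 0.006},
  {"jaw": 0, "tz": 0.012},
  {"jaw": 0, "tz": 0.0165},
  {"jaw": 0, "tz": 0.0165},
  {"jaw": 0, "tz": 0.0165},
  {"jaw": 0, "tz": 0.0165},
  {"jaw": 0, "tz": 0.0165},
])

```text
clock: 13.3
tool_pos: [0.4755, -0.2757, 0.1398]
eef_rot: [0.934, 0.357, 0.001, 0.001]
contact_force: [-0.2, -0.3, -2.0]
opening: 0.367
finger_force: 35.0
```

```bash
python3 go.py 0.4754 -0.2750 0.1385 42; python3 - <<'E'
from h import *
s=sensors.get_state();im=snapshot('side')[:,:,::-1].copy();cv2.imwrite('pics/side7.png',im)
cen=np.array([.475,-.2763,0])
e=[proj('side',cen+[0,0,z])[0] for z in(.041,.109,.166,.194)];print('expected foot/bodytop/rim/headtop',np.round(e,1).tolist())
hsv=cv2.cvtColor(im,cv2.COLOR_BGR2HSV);g=cv2.inRange(hsv,(50,60,40),(90,255,255));g[:,:230]=0;g[:,330:]=0;g[210:]=0
c=max(cv2.findContours(g,0,cv2.CHAIN_APPROX_NONE)[0],key=cv2.contourArea);print(cv2.boundingRect(c))
for v in range(cv2.boundingRect(c)[1],sum(cv2.boundingRect(c)[1::2]),3):
    w=np.where(g[v])[0];print(v,w.min(),w.max(),end=' | ')
a=np.radians(-17);X=np.array([np.cos(a),np.sin(a)]);Y=np.array([-X[1],X[0]])
K=[np.r_[cen[:2]+i*.036*X+j*.024*Y,.041] for i,j in((-1,-1),(-1,1),(1,1),(1,-1))]
print('\nexp foot corners',proj('side',np.array(K)).round(1).tolist())
u=int(e[2][0]);print('head/rim col',[hsv[v,u].tolist() for v in range(int(e[3][1])-4,int(e[2][1])+5)])
E
```

```text
delta [ 0.0004 -0.0006  0.0013] rot [ 0.003 -0.001 -0.002] dist 0.001 q [ 0.58  0.74 -0.24  1.89  0.31  0.55 -0.7 ] pos [ 0.4755 -0.2757  0.1398]
expected foot/bodytop/rim/headtop [[276.3, 176.5], [276.2, 152.6], [276.1, 131.9], [276.0, 121.5]]
(261, 130, 28, 49)
130 269 269 | 133 268 277 | 136 268 276 | 139 269 276 | 142 271 277 | 145 271 280 | 148 270 280 | 151 266 282 | 154 262 288 | 157 262 288 | 160 262 288 | 163 262 288 | 166 262 288 | 169 261 286 | 172 261 288 | 175 264 286 | 178 281 282 | 
exp foot corners [[291.6, 175.7], [284.7, 180.6], [260.8, 177.4], [268.3, 172.6]]
head/rim col [[20, 98, 107], [20, 95, 94], [18, 74, 69], [5, 50, 56], [10, 92, 69], [10, 110, 79], [11, 115, 80], [10, 116, 79], [10, 109, 77], [10, 99, 72], [9, 95, 62], [9, 91, 59], [10, 92, 61], [10, 97, 63], [21, 76, 67], [50, 76, 94], [65, 86, 115], [67, 95, 110], [67, 93, 99]]
```

Request:
steer_hand([
  {"jaw": 0, "tz": 0.003},
  {"jaw": 0, "tz": 0.003},
  {"jaw": 0, "tz": 0.003},
])

```text
clock: 13.65
tool_pos: [0.4752, -0.2756, 0.1364]
eef_rot: [0.934, 0.357, 0.001, 0.001]
contact_force: [-0.0, 0.1, -3.1]
opening: 0.365
finger_force: 35.0
```

```bash
python3 - <<'E'
from h import *
s=sensors.get_state();print(s['tool_pos'])
im=snapshot('side')[:,:,::-1].copy();hsv=cv2.cvtColor(im,cv2.COLOR_BGR2HSV)
for v in (158,164,170): print(v,[(u,*hsv[v,u].tolist()) for u in list(range(256,266))+list(range(283,296))])
for u in (264,270,276,282,286,289): print(u,[(v,*hsv[v,u].tolist()) for v in range(170,187)])
p=camera_params('wrist');w=snapshot('wrist')[:,:,::-1].copy();cv2.imwrite('pics/w8.png',w);np.savez('w8.npz',rvec=p['rvec'],tvec=p['tvec'],tool=s['tool_pos'])
E
```

```text
[ 0.475212   -0.27559794  0.13644505]
158 [(256, 20, 18, 172), (257, 18, 17, 176), (258, 20, 17, 176), (259, 22, 16, 171), (260, 42, 22, 151), (261, 63, 58, 131), (262, 69, 107, 124), (263, 69, 108, 125), (264, 68, 108, 125), (265, 69, 106, 125), (283, 70, 77, 158), (284, 70, 76, 145), (285, 70, 72, 134), (286, 72, 72, 128), (287, 71, 71, 125), (288, 71, 68, 127), (289, 72, 46, 138), (290, 74, 25, 155), (291, 83, 12, 164), (292, 79, 12, 167), (293, 79, 12, 164), (294, 79, 13, 162), (295, 81, 11, 159)]
164 [(256, 22, 16, 173), (257, 19, 16, 173), (258, 18, 18, 174), (259, 18, 15, 167), (260, 38, 21, 145), (261, 62, 56, 124), (262, 69, 107, 122), (263, 69, 107, 126), (264, 68, 107, 126), (265, 69, 104, 127), (283, 70, 76, 134), (284, 71, 74, 127), (285, 71, 72, 124), (286, 71, 70, 123), (287, 70, 73, 123), (288, 70, 62, 127), (289, 72, 41, 136), (290, 78, 20, 151), (291, 80, 14, 160), (292, 81, 11, 160), (293, 79, 13, 159), (294, 83, 
[... 1857 characters left out ...]
 69, 233)]
286 [(170, 70, 60, 131), (171, 69, 65, 126), (172, 70, 76, 118), (173, 70, 83, 111), (174, 70, 87, 109), (175, 69, 89, 106), (176, 61, 73, 105), (177, 43, 71, 112), (178, 26, 73, 129), (179, 21, 82, 149), (180, 18, 82, 161), (181, 19, 82, 165), (182, 19, 83, 172), (183, 19, 79, 187), (184, 19, 74, 210), (185, 20, 69, 228), (186, 20, 68, 234)]
289 [(170, 66, 23, 157), (171, 68, 25, 150), (172, 68, 35, 132), (173, 69, 43, 118), (174, 66, 43, 113), (175, 42, 39, 117), (176, 22, 68, 146), (177, 19, 79, 174), (178, 19, 80, 179), (179, 19, 82, 168), (180, 19, 82, 161), (181, 19, 82, 172), (182, 19, 76, 204), (183, 20, 70, 231), (184, 20, 66, 239), (185, 20, 67, 239), (186, 20, 67, 236)]
```

```bash
python3 - <<'E'
from h import *
for z in (.036,.040,.044):
    P=plane('side',[(260.9,176.1),(283.3,179.9),(289.3,175)],z)[:,:2];e=np.diff(P,axis=0)
    print(z,P.round(4).tolist(),np.linalg.norm(e,axis=1).round(4),np.degrees(np.arctan2(e[:,1],e[:,0])).round(1),'centre',((P[0]+P[2])/2).round(4))
f=np.load('w8.npz');p=dict(camera_params('wrist'));p['rvec']=f['rvec'];p['tvec']=f['tvec'];t=f['tool']
w=cv2.imread('pics/w8.png');h=cv2.cvtColor(w,cv2.COLOR_BGR2HSV).astype(int)
a=np.radians(-17);M=np.array([[np.cos(a),np.sin(a)],[-np.sin(a),np.cos(a)]])
m=((h[...,0]>36)&(h[...,0]<90)&(h[...,1]>40)).astype(np.uint8);m[290:]=0;m=cv2.morphologyEx(m,cv2.MORPH_OPEN,np.ones((3,3)))
c=max(cv2.findContours(m,0,cv2.CHAIN_APPROX_NONE)[0],key=cv2.contourArea)
for q in cv2.approxPolyDP(cv2.convexHull(c),3,True)[:,0]: print(q,(M@(wplane(q,t[2]-.0977,p)[:2]-[.475,-.2763])).round(4))
E
```

```text
0.036 [[0.5207, -0.2908], [0.4539, -0.2637], [0.4424, -0.31]] [0.0721 0.0477] [ 157.9 -103.9] centre [ 0.4815 -0.3004]
0.04 [[0.5186, -0.2784], [0.4524, -0.2515], [0.441, -0.2974]] [0.0714 0.0473] [ 157.9 -103.9] centre [ 0.4798 -0.2879]
0.044 [[0.5165, -0.2659], [0.4509, -0.2393], [0.4396, -0.2847]] [0.0708 0.0468] [ 157.9 -103.9] centre [ 0.4781 -0.2753]
[311 162] [0.0352 0.0207]
[351 232] [ 0.0348 -0.0465]
[352 267] [ 0.0208 -0.0764]
[344 278] [ 0.0099 -0.0825]
[324 289] [-0.0104 -0.083 ]
[248 289] [-0.0679 -0.0482]
[220 231] [-0.0568  0.01  ]
[239 199] [-0.028   0.0246]
[296 166] [0.0238 0.0239]
```

```bash
python3 - <<'E'
from h import *
S=lambda q:(np.array(q,float)+.5)/4-.5+[190,160]
P=plane('side',S([(292,49),(457,69),(402,121),(235,97)]),.03)[:,:2];e=np.diff(np.r_[P,P[:1]],axis=0)
print(P.mean(0),np.linalg.norm(e,axis=1).round(4),np.degrees(np.arctan2(e[:,1],e[:,0])).round(1))
E
```

```text
[ 0.47538408 -0.27577042] [0.1286 0.119  0.1239 0.116 ] [ 164.5   77.1  -17.1 -100.5]
```

The side view puts the flask within 3 mm of the recess centre and the wrist view within 1 mm. Yaw is within 3° and the foot is 9–14 mm above the base, all inside tolerance. I let it settle and hand in.

Request:
steer_hand([
  {"jaw": 0},
  {"jaw": 0},
  {"jaw": 0},
  {"jaw": 0},
])

```text
clock: 14.15
tool_pos: [0.4753, -0.2757, 0.1366]
eef_rot: [0.934, 0.357, 0.001, 0.001]
contact_force: [1.0, 0.5, -2.7]
opening: 0.366
finger_force: 35.0
```

```bash
python3 -c "
from plant import r, sensors, ticket, snapshot, camera_params;print(ticket.finish_job())"
```

```text
the job is handed in; nothing more can be done
None
```

The job is handed in, with no verdict returned: the stopper looked fully home, and the flask is held upright over the recess, about 3 mm or less off centre and 9–14 mm above the base by my measurements.

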